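# Push the vial rack down the sampler lane and start it

### The job

Line up the white vial rack with the lane between the two green guide rails, then push it with the fingers along the dock floor, without lifting it and without rack or hand ever touching a rail, until its nose rests against the black end stop. Only then press the green button on the white control box all the way down and let it go. Leave the other bottles and the beaker where they stand.

Things in the scene. Friction and masses are not known exactly. Their poses are not given: they have to be found in the camera images.
- dock: Fixed loading dock: a dark steel plate 380 (x) by 180 (y) by 8 mm thick. Origin at the centre of its underside; +x runs along the lane, from the open apron (x -190 to -60 mm, no rails) to the black stop; +y is left looking that way. Lane between the rails 94 mm wide, centred on y = 0. Stop: face at x = +165 mm, top 44 mm above the bench.
- rail_left: Fixed green rail on the dock's +y side, never to be touched: 8 mm thick, inner face at dock y = +47 mm, from dock x = -60 to +185 mm, top 22 mm above the plate (30 mm above the bench). Origin on the plate's top surface at dock x = 0, y = +51 mm; axes as the dock's.
- rail_right: Fixed green rail on the dock's -y side, never to be touched: 8 mm thick, inner face at dock y = -47 mm, from dock x = -60 to +185 mm, top 22 mm above the plate (30 mm above the bench). Origin on the plate's top surface at dock x = 0, y = -51 mm; axes as the dock's.
- rack: Loose vial rack: white block 100 (x) by 70 (y) by 50 mm high, about 0.45 kg, eight blue-capped vials fixed on top (caps reach 68 mm above its underside). Origin at the centre of its underside, 8 mm above the bench on the dock. Starts on the apron, up to 20 mm off the centre line and a little askew; +x is its nose. It slides with friction, does not roll.
- home (a point): Where the rack's origin is when fully home, nose on the stop: on the plate's top surface, dock x = +115 mm, y = 0. A gap of up to 5 mm to the stop is near enough.
- start (a joint): Travel of the green push button, m: 0 up, 0.006 fully down; sprung, about 5 N fully down. At least 0.0045 counts as pressed.
- start_top (a point): Centre of the top of the green button (32 mm across, pressed straight down) on the control box.
- panel: The fixed white control box with the button, 90 (x) by 70 (y) by 30 mm high, green stripe along one edge. Origin at the centre of its underside.
- media_bottle: Bystander: loose glass bottle with blue cap, 60 mm across, 120 mm tall. Origin at the centre of its underside.
- buffer_jar: Bystander: loose amber jar with white cap, 54 mm across, 80 mm tall. Origin at the centre of its underside.
- beaker: Bystander: loose clear beaker, 64 mm across, 75 mm tall. Origin at the centre of its underside.
There are look-alikes about, which are no part of the job. Leave any purple or red look-alike of the panel alone.

How it is judged:
By the outcome, as a careful person would: the job done as asked, in the order asked, and still so for the second after the job is handed in, with the robot touching nothing.
It also fails if it takes over 72 s, if anything falls off the work surface, if the arm or the gripper's body presses on something with over 40 N, if the wrist force passes 120 N, or if a joint passes its speed limit or range.

### The arm

A 7-joint arm with a two-finger parallel gripper is mounted at the origin on the work surface. World frame = base frame: x ahead of the robot, y to its left, z up, the work surface at z = 0. Lengths are in m, angles in rad, forces in N, time in s.
With the tool pointing down it reaches from about 0.425 to 1.025 m from the base axis. Payload 3.6 kg.
Tool frame: the origin (TCP) lies at the very end of the fingers, on their centre line; the grasp point (between the pads) lies 19 mm behind it (grip_depth is the distance from the TCP to the grasp point, in m); z points along the fingers, y is the line along which they close (so a half turn about z gives the same grasp; the last joint's range is limited). The gripper opens to 85 mm and grips with 20 to 120 N. Pads are 22 mm wide; open, the fingers measure 114 mm over their backs; the gripper's body (76 mm by 85 mm) begins 54 mm behind the grasp point. The pads swing forward as they close: fully open they stand 13 mm farther back than shut.
Start: joints at [1.216, 0.591, 0.048, 1.609, -0.033, 0.943, -0.034], TCP at [0.188, -0.7, 0.231] pointing down, gripper open.
Joint ranges: [-2.69, 2.69], [-0.47, 2.24], [-1.27, 1.36], [0.19, 2.51], [-1.53, 4.68], [0.08, 2.07], [-3.09, 3.09]. Speed limits (rad/s): [2.57, 2.57, 3.14, 3.14, 3.14, 3.14, 3.14].

### API

Orientations are given as a 3x3 rotation matrix whose columns are the frame's x, y, z axes.
In Python, from rig import read_state, read_camera, calibration, finish_job, grip_depth gives the robot as it stands.
- The arm moves only by the shell command python3 -m crank 'ROWS' [FORCE]. ROWS is text: rows parted by semicolons, each of 7 numbers parted by spaces: the shift along the world's x, y, z in m, then the turn, a rotation vector about the world's x, y, z in degrees, then the opening, from 0 (shut) to 1 (fully open). A call has 1 to 12 rows; each row shifts and turns the commanded pose from where the row before left it; what a row does not reach is not made up. A row lasts 1/10 s, in which the tool goes at most 50 mm and 8.59 degrees, less where a joint would pass 70% of its speed; a pose out of reach is approached as far as the arm can. A call is refused whole if a number of a shift passes 0.05 or a number of a turn 8.59, either way. A call with a gripper value outside its range is refused whole. The fingers move at their own pace and stop on an object; FORCE is the grip in N (left out, the last holds). Time passes only in rows, so rows that do not move let the fingers close. It gives the time, the measured TCP pose, the force, the opening and the grip force at its end, in the units of the state.
- read_state(): the state, without advancing time (a new reading comes with each control period).
- read_camera(name): name is "scene" or "top" or "wrist"; returns (picture, depth): 384x512x3 uint8, red, green, blue; 384x512 float32, m along the optical axis (not along the pixel's ray), 0 where there is no reading.
- calibration(name): a dict with "fov_y" (degrees; the focal length in pixels is half the picture's height over the tangent of half this angle, whatever the lens; pixels are square), "cx", "cy" (the principal point, pixels), "rvec" (rotation vector, rad) and "tvec" (3), from world to camera coordinates, as OpenCV has them; the wrist camera has in their place "tool_from_camera" (4x4, takes a point from camera to tool coordinates, whose origin is the TCP and whose axes are the flange's). Camera axes: x right, y down, z forward; pixel columns grow to the right and rows downward; lengths in m; the calibration is good to about 2 mm. A picture is of the moment at which its call begins: read the wrist's pose just before it. calibration takes no time and is no camera call.
- finish_job(): hands the job in; it is judged then, once.
The state is a dict: "clock": time; "joints": joint angles; "qd": joint speeds; "tau": joint torques, N m; "tcp_pos": TCP position; "eef_rot": TCP orientation; "force": force on the tool from outside, world axes, zero at the start; "ft_torque": the same for the moment, N m; "gripper_width": opening from 0.0 (shut) to 1.0 (fully open); "gripper_force": force on a finger pad.
Only numpy, scipy, OpenCV 4.12 (cv2) and the standard library are available. Lean on these libraries where they do the work, as an engineer would, in place of code of your own. Each camera call takes 0.05 s, during which the arm holds its last target. There are 200 camera calls.

## Working session

There is one attempt and no reset: what is moved stays moved. The work goes in short steps, Python scripts to look and compute and a shell command to move; the robot and the scene stay as the last step left them, time stands still between calls to the robot, and variables do not carry over. Pictures are saved under pics/ and viewed, at most 10 in all, crops included, and the job is handed in when it is done.

```bash
mkdir -p pics; ls; cat > h.py <<'E'
import numpy as np, cv2
from rig import *
def K(c,shape=(384,512)):
    f=shape[0]/2/np.tan(np.radians(c["fov_y"])/2); return f,c["cx"],c["cy"]
def cloud(name):
    s=read_state(); im,d=read_camera(name); c=calibration(name); f,cx,cy=K(c)
    v,u=np.mgrid[:384,:512]
    P=np.stack([(u-cx)/f*d,(v-cy)/f*d,d],-1)
    if name=="wrist":
        T=np.array(c["tool_from_camera"]); P=P@T[:3,:3].T+T[:3,3]
        P=P@np.array(s["eef_rot"]).T+np.array(s["tcp_pos"])
    else:
        R=cv2.Rodrigues(np.array(c["rvec"],float))[0]; P=(P-np.array(c["tvec"]).ravel())@R
    P[d==0]=np.nan
    return im,P
E
python3 - <<'E'
from h import *
for n in("top","scene"):
    im,P=cloud(n); cv2.imwrite(f"pics/{n}0.png",im[:,:,::-1]); np.savez(f"{n}0.npz",im=im,P=P)
    print(calibration(n))
print(read_state())
E
```

```text
pics
{'fov_y': 44.99235744746886, 'cx': 254.39655459786232, 'cy': 187.4946851065887, 'rvec': array([ 2.17332314, -2.13064731,  0.15121997]), 'tvec': array([0.13621389, 0.46173911, 1.7675834 ])}
{'fov_y': 57.97055733565266, 'cx': 256.81762565982865, 'cy': 189.19438060908197, 'rvec': array([ 1.0121317,  2.3211484, -1.1417892]), 'tvec': array([ 0.2192359 , -0.21043338,  1.70662278])}
{'clock': 0.1, 'joints': array([ 1.21548484,  0.59204554,  0.0483032 ,  1.60969031, -0.03329699,
        0.94271927, -0.03368029]), 'qd': array([-0.00152765, -0.00212764, -0.00021102, -0.0028428 ,  0.00151029,
        0.00166414, -0.00133007]), 'tau': array([ 5.35570434e-03, -5.49995112e+01,  1.55338012e+00, -1.98822874e+01,
        9.69453802e-03,  3.78129873e-03,  1.79485674e-06]), 'tcp_pos': array([ 0.18746762, -0.69956714,  0.23024352]), 'eef_rot': array([[ 9.65896046e-01,  2.58929356e-01, -6.45516608e-04],
       [ 2.58930134e-01, -9.65894077e-01,  1.95391659e-03],
       [-1.17574304e-04, -2.05442401e-03, -9.99997883e-01]]), 'force': array([ 1.22062357, -0.07344485, -0.2871285 ]), 'ft_torque': array([0.0203917 , 0.02527556, 0.01988689]), 'gripper_force': 0.0, 'gripper_width': 1.0026552518034366}
```

View pics/top0.png

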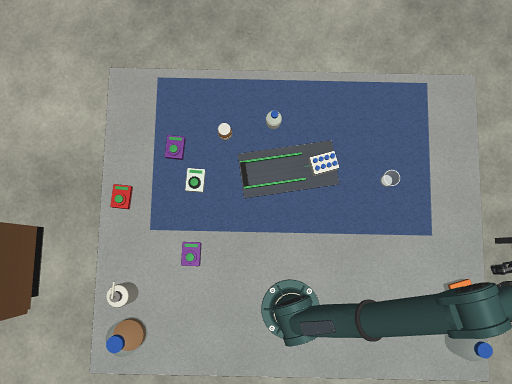

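View pics/scene0.png

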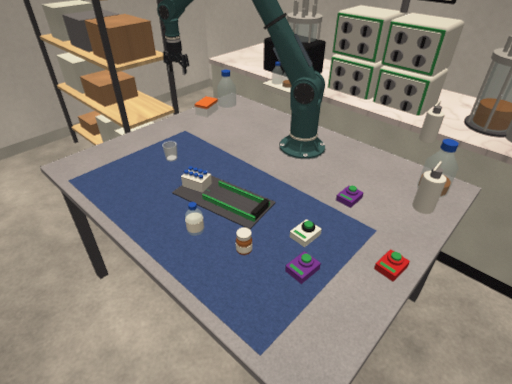

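The top view shows the dock with its stop at left (242,175), two green rails, and the rack on the apron at right (324,162). The white panel is at (195,180), the bottles at (274,118) and (224,130), and the beaker at (390,178). The scene view agrees. I'll get coarse positions next.

```bash
python3 - <<'E'
from h import *
z=np.load("top0.npz"); im=z["im"]; P=z["P"]
hsv=cv2.cvtColor(im,cv2.COLOR_RGB2HSV).astype(int); H,S,V=hsv[...,0],hsv[...,1],hsv[...,2]
def reg(m,u0,u1,v0,v1):
    k=np.zeros_like(m);k[v0:v1,u0:u1]=1; return P[m&k&~np.isnan(P[...,0])]
g=(H>45)&(H<75)&(S>120)
for n,b in dict(railL=(235,310,185,192),railL2=(235,310,176,192),railR=(235,310,148,166),btn=(188,202,174,189)).items():
    q=reg(g,*b); print(n,len(q),q.mean(0).round(4),q.min(0).round(3),q.max(0).round(3))
    if 'rail' in n:
        c,s,v=cv2.fitLine(q[:,:2].astype(np.float32),cv2.DIST_L2,0,.01,.01)[:3]; print(c,s,v)
allm=np.ones_like(g)
for n,b in dict(rack=(305,345,145,180),panel=(183,208,165,195),med=(262,285,107,130),jar=(214,235,120,142),beak=(378,402,167,190),plate=(300,312,160,180)).items():
    q=reg(allm,*b); q=q[(q[:,2]>.02)|(n=='plate')]; print(n,len(q),q.mean(0).round(3),q.min(0).round(3),q.max(0).round(3))
# rack white/blue top by height
q=reg(allm,300,345,145,182); q=q[q[:,2]>.045]; print(cv2.minAreaRect((q[:,:2]*1000).astype(np.float32)))
E
```

```text
railL 45 [0.4653 0.1492 0.0269] [0.457 0.096 0.015] [0.472 0.186 0.038]
[0.13077751] [-0.99141175] [0.46526262]
railL2 138 [0.4792 0.0688 0.0275] [ 0.457 -0.051  0.015] [0.5   0.186 0.038]
[0.16524157] [-0.98625314] [0.47918385]
railR 144 [0.58   0.0819 0.0271] [ 0.56  -0.035  0.012] [0.602 0.204 0.042]
[0.16392699] [-0.9864725] [0.57997894]
btn 52 [0.4746 0.3797 0.0504] [0.462 0.365 0.035] [0.489 0.396 0.058]
rack 512 [ 0.555 -0.118  0.061] [ 0.497 -0.178  0.02 ] [ 0.605 -0.051  0.09 ]
panel 409 [0.485 0.377 0.034] [0.441 0.34  0.02 ] [0.531 0.415 0.058]
med 236 [0.72  0.077 0.081] [0.698 0.047 0.02 ] [0.759 0.106 0.129]
jar 188 [0.673 0.266 0.067] [0.648 0.241 0.021] [0.703 0.292 0.089]
beak 185 [ 0.504 -0.379  0.053] [ 0.472 -0.407  0.02 ] [ 0.532 -0.344  0.082]
plate 237 [ 0.538 -0.055  0.011] [ 0.495 -0.078 -0.005] [ 0.577 -0.031  0.06 ]
((559.9278564453125, -121.2997817993164), (71.82494354248047, 102.6756591796875), 16.893539428710938)
```

```bash
python3 -m crank '0.02 0.03 0.005 0 0 5 1;0.03 0.048 0.005 0 0 8 1;0.031 0.048 0.005 0 0 8 1;0.031 0.048 0.005 0 0 8 1;0.031 0.048 0.005 0 0 8 1;0.031 0.048 0.005 0 0 8 1;0.031 0.048 0.005 0 0 8 1;0.031 0.048 0.005 0 0 8 1;0.031 0.048 0.005 0 0 8 1;0.031 0.048 0.005 0 0 8 1;0.03 0.03 0 0 0 5 1;0.02 0.02 0 0 0 2 1'
python3 -m crank '0.01 0.04 0.01 0 0 0 1;0 0.03 0.01 0 0 0 1; 0 0 0 0 0 0 1'
python3 - <<'E'
from h import *
im,P=cloud("wrist"); cv2.imwrite("pics/w1.png",im[:,:,::-1]); np.savez("w1.npz",im=im,P=P)
s=read_state(); print(s["clock"],s["tcp_pos"],s["eef_rot"],s["joints"],calibration("wrist"))
E
```

```text
clock: 1.3
tcp_pos: [0.5021, -0.2397, 0.2758]
eef_rot: [[-0.163, 0.987, 0.001], [0.987, 0.163, 0.001], [0.001, 0.001, -1.0]]
force: [1.8, -0.6, 0.4]
gripper_width: 1.002
gripper_force: 0.0
clock: 1.6
tcp_pos: [0.5116, -0.1674, 0.2968]
eef_rot: [[-0.165, 0.986, 0.002], [0.986, 0.165, 0.002], [0.002, 0.002, -1.0]]
force: [-0.3, -0.2, 0.3]
gripper_width: 1.0
gripper_force: 0.0
1.65 [ 0.51074318 -0.17059234  0.29606577] [[-1.61745173e-01  9.86832171e-01  8.75141439e-04]
 [ 9.86832558e-01  1.61745067e-01  1.90901215e-04]
 [ 4.68376498e-05  8.94495414e-04 -9.99999599e-01]] [ 0.60253988  0.30972979 -0.45903245  1.9467641   0.1699486   0.92159363
  0.22178298] {'fov_y': 60.07866166564997, 'cx': 252.06794101930495, 'cy': 192.30238340274445, 'tool_from_camera': array([[ 4.17894796e-04, -9.60049949e-01, -2.79828376e-01,
         7.13501041e-02],
       [ 9.99999890e-01,  4.61186476e-04, -8.88662688e-05,
         9.34439258e-05],
       [ 2.14369120e-04, -2.79828308e-01,  9.60050036e-01,
        -1.42007699e-01],
       [ 0.00000000e+00,  0.00000000e+00,  0.00000000e+00,
         1.00000000e+00]])}
```

View pics/w1.png

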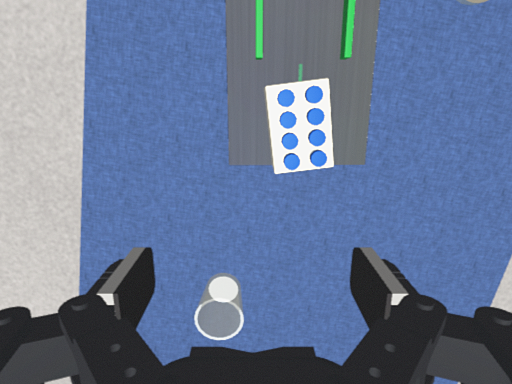

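The wrist view shows the rack at (266–333, 79–173), slightly askew, with the near rail ends at (260,57) and (348,57) and the apron edge at row 165. The beaker is at (220,305). I'll measure by intersecting rays with the known height planes.

```bash
cat >> h.py <<'E'
def plane(px,z,s,name="wrist"):
    c=calibration(name); f,cx,cy=K(c); px=np.asarray(px,float).reshape(-1,2)
    r=np.c_[(px[:,0]-cx)/f,(px[:,1]-cy)/f,np.ones(len(px))]
    T=np.array(c["tool_from_camera"]); R=np.array(s["eef_rot"])
    d=r@T[:3,:3].T@R.T; o=R@T[:3,3]+np.array(s["tcp_pos"])
    return o+d*((z-o[2])/d[:,2])[:,None]
def fit(p):
    vx,vy,x,y=cv2.fitLine(p[:,:2].astype(np.float32),cv2.DIST_HUBER,0,1e-4,1e-4).ravel()
    if vy<0: vx,vy=-vx,-vy
    return np.array([x,y]),np.array([vx,vy])
def look(verbose=True):
    s=read_state(); im,P=cloud("wrist")
    hsv=cv2.cvtColor(im,cv2.COLOR_RGB2HSV).astype(int);H,S,V=hsv[...,0],hsv[...,1],hsv[...,2]
    out={}
    g=((H>45)&(H<80)&(S>130)&(V>60)).astype(np.uint8)
    n,l,st,c=cv2.connectedComponentsWithStats(g)
    rails=[]
    for i in range(1,n):
        if st[i,4]>150:
            v,u=np.where((l==i)&(P[...,2]>.024)); 
            if len(v)<80: continue
            p=plane(np.c_[u,v],.030,s); a,b=fit(p); rails.append((a,b)); print("rail",a.round(4),"yaw",np.degrees(np.arctan2(b[1],b[0])).round(2),len(v),"start",p[:,1].min().round(4))
    w=(((S<60)&(V>150))|((H>95)&(H<125)&(S>120)&(P[...,2]>.04)))&(P[...,2]>.045)&(P[...,2]<.09)
    n,l,st,c=cv2.connectedComponentsWithStats(w.astype(np.uint8))
    for i in range(1,n):
        if st[i,4]>1500:
            m=((l==i)&(abs(P[...,2]-.058)<.012)).astype(np.uint8)
            h=cv2.findContours(m,cv2.RETR_EXTERNAL,cv2.CHAIN_APPROX_NONE)[0]; h=max(h,key=len).reshape(-1,2)
            p=plane(h,.058,s); r=cv2.minAreaRect((p[:,:2]*1000).astype(np.float32)); print("rack",r,st[i])
            print(np.round(cv2.boxPoints(r)))
    return im,P,s
E
python3 - <<'E'
from h import *
im,P,s=look()
q=P[300:301,220]
v,u=np.mgrid[95:160:8,280:325:15]; print(P[v,u,2].round(3)[:,:])
e=plane([(229,165),(367,164)],.008,s); print(e.round(4))
E
```

```text
rail [ 0.4963 -0.0262] yaw 99.67 384 start -0.0543
rail [ 0.5961 -0.0094] yaw 99.66 419 start -0.0378
rack ((559.8614501953125, -121.82304382324219), (69.87644958496094, 99.28678131103516), 16.549253463745117) [ 267   75   69   96 5397]
[[ 512.  -84.]
 [ 541. -179.]
 [ 607. -159.]
 [ 579.  -64.]]
[[0.076 0.076 0.076]
 [0.057 0.057 0.057]
 [0.056 0.075 0.075]
 [0.057 0.074 0.056]
 [0.058 0.057 0.057]
 [0.058 0.076 0.071]
 [0.057 0.074 0.058]
 [0.058 0.076 0.057]
 [0.059 0.078 0.058]]
[[ 0.4837 -0.1918  0.008 ]
 [ 0.6628 -0.161   0.008 ]]
```

```bash
python3 -m crank '0.017 0.016 -0.04 0 0 3.6 1;0.016 0.016 -0.045 0 0 3.6 1;0.016 0.016 -0.045 0 0 0 1;0 0 -0.03 0 0 0 1;0 0 0 0 0 0 1;0 0 0 0 0 0 1'
python3 -c "
from h import *
s=read_state();R=s['eef_rot'];print(s['clock'],s['tcp_pos'],np.degrees(np.arctan2(R[1,0],R[0,0])))
print('to go',np.array([.5599,-.1218,.025])-s['tcp_pos'])"
```

```text
clock: 2.3
tcp_pos: [0.5583, -0.1273, 0.1358]
eef_rot: [[-0.277, 0.961, -0.002], [0.961, 0.277, -0.001], [-0.0, -0.002, -1.0]]
force: [0.4, 0.3, 0.9]
gripper_width: 1.003
gripper_force: 0.0
2.3 [ 0.55828879 -0.12727497  0.13578933] 106.06935504573711
to go [ 0.00161121  0.00547497 -0.11078933]
```

```bash
python3 -m crank '0.002 0.005 -0.03 0 0 0.5 1;0 0 -0.03 0 0 0 1;0 0 -0.02 0 0 0 1;0 0 0 0 0 0 1'
python3 -m crank '0 0 -0.02 0 0 0 1;0 0 -0.01 0 0 0 1;0 0 0 0 0 0 1;0 0 0 0 0 0 0.75;0 0 0 0 0 0 0.75;0 0 0 0 0 0 0.75;0 0 0 0 0 0 0.75;0 0 0 0 0 0 0.75' 20
```

```text
clock: 2.7
tcp_pos: [0.5604, -0.1221, 0.0561]
eef_rot: [[-0.285, 0.958, -0.001], [0.958, 0.285, -0.001], [-0.001, -0.002, -1.0]]
force: [-0.7, -0.2, 0.2]
gripper_width: 1.002
gripper_force: 0.0
clock: 3.5
tcp_pos: [0.5611, -0.1212, 0.0275]
eef_rot: [[-0.287, 0.958, 0.0], [0.958, 0.287, -0.001], [-0.001, 0.0, -1.0]]
force: [-2.3, 0.0, 7.3]
gripper_width: 0.813
gripper_force: 25.6
```

```bash
python3 -m crank '0.001 0 0 0 0 -2 0.75;0.001 0 0 0 0 -2 0.75;0.001 0 0 0 0 -2 0.75;0 0 0 0 0 -1 0.75;0 0 0 0 0 0 0.75;0 0 0 0 0 0 0.75'
python3 -c "
from h import *
s=read_state();R=s['eef_rot'];r=s['tcp_pos'][:2]-[.5414,.0109];print(np.degrees(np.arctan2(R[1,0],R[0,0])), r@[-.1678,.9858], r@[.9858,.1678])
im,P,s=look(); cv2.imwrite('pics/w2.png',im[:,:,::-1])"
```

```text
clock: 4.1
tcp_pos: [0.5639, -0.1206, 0.0275]
eef_rot: [[-0.168, 0.986, 0.0], [0.986, 0.168, -0.001], [-0.001, -0.0, -1.0]]
force: [-2.5, 0.8, 6.8]
gripper_width: 0.814
gripper_force: 25.6
99.67816961760897 -0.13338494769018572 0.0001348886317145389
rail [ 0.4998 -0.0385] yaw 99.63 1969 start -0.0538
rail [ 0.5977 -0.0219] yaw 99.28 1932 start -0.0374
rack ((562.4036254882812, -111.86730194091797), (68.51954650878906, 82.2813720703125), 9.71059799194336) [  153   161   199   199 34081]
[[ 522.  -77.]
 [ 536. -158.]
 [ 603. -147.]
 [ 589.  -66.]]
```

View pics/w2.png

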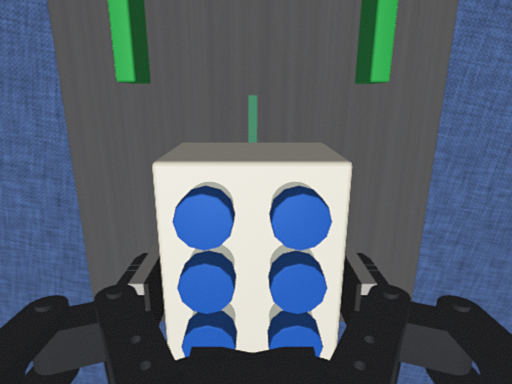

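The rack is gripped, square to the lane and centred. Its mid-column is 252, against 253 for the rails. Next I release, rise and go behind it.

```bash
python3 -m crank '0 0 0 0 0 0 1;0 0 0 0 0 0 1;0 0 0 0 0 0 1;0 0 0.015 0 0 0 1;0 0 0.03 0 0 0 1;0 0 0.04 0 0 0 1;0 0 0 0 0 0 1;0.007 -0.042 0 0 0 0 1;0.007 -0.043 0 0 0 0 0.4;0 0 0 0 0 0 0.4;0 0 0 0 0 0 0.4;0 0 0 0 0 0 0.4'
python3 -c "
from h import *
s=read_state();R=s['eef_rot'];r=s['tcp_pos'][:2]-[.5414,.0109];print(np.degrees(np.arctan2(R[1,0],R[0,0])), r@[-.1678,.9858], r@[.9858,.1678])
im,P,s=look(); cv2.imwrite('pics/w3.png',im[:,:,::-1])"
```

```text
clock: 5.35
tcp_pos: [0.5777, -0.2041, 0.1112]
eef_rot: [[-0.17, 0.985, -0.0], [0.985, 0.17, 0.001], [0.001, -0.0, -1.0]]
force: [0.7, 0.6, -0.3]
gripper_width: 0.397
gripper_force: 0.0
99.77809285663639 -0.21805035626000113 -0.0002885057194935111
rack ((565.2776489257812, -127.7906494140625), (68.80086517333984, 84.45565795898438), 9.727009773254395) [  188     0   132   160 19243]
[[ 524.  -92.]
 [ 539. -175.]
 [ 606. -164.]
 [ 592.  -80.]]
```

View pics/w3.png

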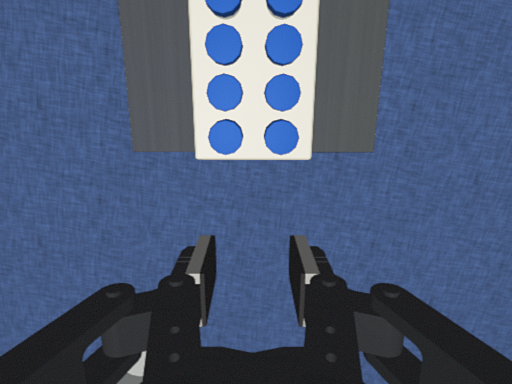

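The rack still sits square, its rear edge at row 158 (columns 196–312), with the fingers centred behind it at 57 % clearance each side. I'll lower and start the push.

```bash
python3 -m crank '0 0 -0.035 0 0 0 0.4;0 0 -0.035 0 0 0 0.4;0 0 -0.01 0 0 0 0.4;0 0 0 0 0 0 0.4;-0.002 0.012 0 0 0 0 0.4;-0.002 0.012 0 0 0 0 0.4;-0.001 0.008 0 0 0 0 0.4;-0.002 0.01 0 0 0 0 0.4;-0.002 0.01 0 0 0 0 0.4;-0.002 0.012 0 0 0 0 0.4;-0.002 0.012 0 0 0 0 0.4;0 0 0 0 0 0 0.4'
python3 -c "
from h import *
s=read_state();R=s['eef_rot'];r=s['tcp_pos'][:2]-[.5414,.0109];print(np.degrees(np.arctan2(R[1,0],R[0,0])), r@[-.1678,.9858], r@[.9858,.1678])
im,P,s=look(); cv2.imwrite('pics/w4.png',im[:,:,::-1])"
```

```text
clock: 6.6
tcp_pos: [0.5642, -0.1256, 0.0311]
eef_rot: [[-0.172, 0.985, -0.001], [0.985, 0.172, 0.003], [0.003, -0.001, -1.0]]
force: [0.4, -0.3, -0.1]
gripper_width: 0.399
gripper_force: 0.0
99.9245684302237 -0.13839353858458917 -0.0003962084865680721
rail [ 0.5002 -0.0408] yaw 99.85 1623 start -0.0539
rail [ 0.5982 -0.0239] yaw 99.31 1624 start -0.0377
rack ((554.0586547851562, -70.11427307128906), (68.33211517333984, 86.53594207763672), 9.935320854187012) [  141     0   220   266 50500]
[[ 513.  -33.]
 [ 528. -119.]
 [ 595. -107.]
 [ 580.  -22.]]
```

View pics/w4.png

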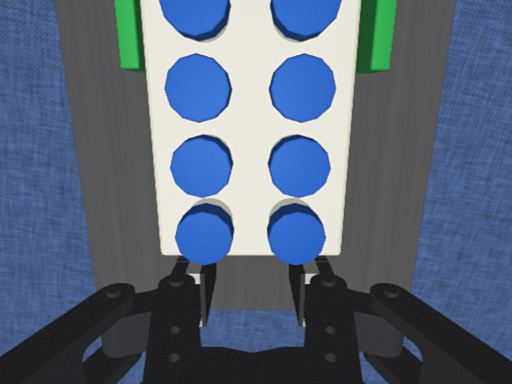

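The rack has entered between the rails, squared and centred, with even gaps at (144,70) and (357,70). I'll continue.

```bash
python3 -m crank '-0.001 0.008 0 0 0 -0.3 0.4;-0.002 0.012 0 0 0 0 0.4;-0.002 0.013 0 0 0 0 0.4;-0.002 0.013 0 0 0 0 0.4;-0.002 0.013 0 0 0 0 0.4;-0.003 0.013 0 0 0 0 0.4;-0.002 0.013 0 0 0 0 0.4;-0.002 0.013 0 0 0 0 0.4;-0.002 0.013 0 0 0 0 0.4;-0.002 0.01 0 0 0 0 0.4;-0.001 0.006 0 0 0 0 0.4;0 0 0 0 0 0 0.4'
python3 -c "
from h import *
s=read_state();R=s['eef_rot'];r=s['tcp_pos'][:2]-[.5414,.0109];print(np.degrees(np.arctan2(R[1,0],R[0,0])), r@[-.1678,.9858], r@[.9858,.1678])
im,P,s=look(); cv2.imwrite('pics/w5.png',im[:,:,::-1])"
```

```text
clock: 7.85
tcp_pos: [0.5439, -0.0008, 0.0314]
eef_rot: [[-0.165, 0.986, 0.0], [0.986, 0.165, 0.001], [0.001, 0.0, -1.0]]
force: [-0.6, 0.3, -0.4]
gripper_width: 0.398
gripper_force: 0.0
99.51249857814632 -0.011947820835273463 0.0005304697008014667
rail [0.4863 0.0415] yaw 99.58 6212 start -0.0305
rail [0.5844 0.0578] yaw 99.7 6032 start -0.013
rack ((534.347412109375, 55.02463150024414), (68.35623168945312, 86.22801971435547), 9.539973258972168) [  141     0   221   265 50270]
[[493.  92.]
 [508.   7.]
 [575.  18.]
 [561. 103.]]
```

```bash
python3 -m crank '-0.001 0.006 0 0 0 0 0.4;-0.002 0.01 0 0 0 0 0.4;-0.002 0.01 0 0 0 0 0.4;-0.002 0.01 0 0 0 0 0.4;-0.001 0.008 0 0 0 0 0.4;-0.001 0.006 0 0 0 0 0.4;0 0.003 0 0 0 0 0.4;0 0 0 0 0 0 0.4'
python3 -m crank '0 0.002 0 0 0 0 0.4;-0.001 0.002 0 0 0 0 0.4;0 0.002 0 0 0 0 0.4;0 0.002 0 0 0 0 0.4;0 0 0 0 0 0 0.4'
python3 -c "
from h import *
s=read_state();R=s['eef_rot'];r=s['tcp_pos'][:2]-[.5414,.0109];print(np.degrees(np.arctan2(R[1,0],R[0,0])), r@[-.1678,.9858], r@[.9858,.1678])
im,P,s=look(); cv2.imwrite('pics/w6.png',im[:,:,::-1])"
```

```text
clock: 8.7
tcp_pos: [0.5348, 0.0516, 0.0312]
eef_rot: [[-0.164, 0.986, -0.0], [0.986, 0.164, 0.001], [0.001, 0.0, -1.0]]
force: [0.2, 0.3, -0.3]
gripper_width: 0.399
gripper_force: 0.0
clock: 9.2
tcp_pos: [0.5339, 0.0589, 0.0312]
eef_rot: [[-0.164, 0.987, -0.0], [0.987, 0.164, 0.0], [0.0, -0.0, -1.0]]
force: [0.5, -2.4, -0.6]
gripper_width: 0.406
gripper_force: 0.9
99.41580391903847 0.0485261640969621 0.0006720507421182541
rail [0.4762 0.1011] yaw 99.59 6231 start 0.0288
rail [0.5743 0.1175] yaw 99.7 6032 start 0.0467
rack ((524.2704467773438, 114.27070617675781), (68.32084655761719, 86.91325378417969), 9.450244903564453) [  140     0   221   267 50760]
[[483. 152.]
 [498.  66.]
 [565.  77.]
 [551. 163.]]
```

```bash
python3 -m crank '0 0.001 0 0 0 0 0.4;0 0.001 0 0 0 0 0.4;0 0.001 0 0 0 0 0.4;0 0 0 0 0 0 0.4'
python3 -m crank '-0.001 0.001 0 0 0 0 0.4;0 0.001 0 0 0 0 0.4;0 0 0 0 0 0 0.4'
```

```text
clock: 9.65
tcp_pos: [0.5339, 0.0617, 0.0312]
eef_rot: [[-0.164, 0.987, -0.0], [0.987, 0.164, 0.0], [0.0, -0.0, -1.0]]
force: [-0.7, -1.6, 0.7]
gripper_width: 0.402
gripper_force: 1.0
clock: 9.95
tcp_pos: [0.5331, 0.0639, 0.0312]
eef_rot: [[-0.164, 0.986, 0.0], [0.986, 0.164, 0.0], [0.0, 0.0, -1.0]]
force: [-0.2, -1.6, -0.9]
gripper_width: 0.4
gripper_force: 0.7
```

```bash
python3 -m crank '0 0.001 0 0 0 0 0.4;0 0.001 0 0 0 0 0.4;0 0 0 0 0 0 0.4'
python3 -m crank '0 0.001 0 0 0 0 0.4;0 0 0 0 0 0 0.4'
python3 -c "
from h import *
im,P,s=look(); cv2.imwrite('pics/w7.png',im[:,:,::-1])"
```

```text
clock: 10.25
tcp_pos: [0.5329, 0.0656, 0.0312]
eef_rot: [[-0.164, 0.987, -0.0], [0.987, 0.164, 0.0], [0.0, -0.0, -1.0]]
force: [0.6, -1.8, 1.1]
gripper_width: 0.4
gripper_force: 0.9
clock: 10.45
tcp_pos: [0.5329, 0.0665, 0.0312]
eef_rot: [[-0.164, 0.987, -0.0], [0.987, 0.164, -0.0], [-0.0, -0.0, -1.0]]
force: [-0.3, -1.8, 0.2]
gripper_width: 0.402
gripper_force: 1.0
rail [0.475  0.1087] yaw 99.6 6249 start 0.0364
rail [0.573  0.1252] yaw 99.71 6029 start 0.0543
rack ((523.2625122070312, 121.9551010131836), (68.32838439941406, 86.97461700439453), 9.455440521240234) [  140     0   221   267 50702]
[[482. 159.]
 [497.  73.]
 [564.  85.]
 [550. 170.]]
```

```bash
python3 -m crank '0 0.001 0 0 0 0 0.4;0 0.001 0 0 0 0 0.4;0 0 0 0 0 0 0.4'
python3 -m crank '0 0.001 0 0 0 0 0.4;0 0.001 0 0 0 0 0.4;0 0 0 0 0 0 0.4'
```

```text
clock: 10.8
tcp_pos: [0.5329, 0.0672, 0.0312]
eef_rot: [[-0.163, 0.987, -0.001], [0.987, 0.163, -0.002], [-0.002, -0.001, -1.0]]
force: [0.4, -4.0, 0.1]
gripper_width: 0.4
gripper_force: 2.5
clock: 11.1
tcp_pos: [0.533, 0.0672, 0.0312]
eef_rot: [[-0.162, 0.987, -0.001], [0.987, 0.162, -0.004], [-0.004, -0.002, -1.0]]
force: [0.9, -8.5, 0.9]
gripper_width: 0.401
gripper_force: 4.1
```

View pics/w7.png

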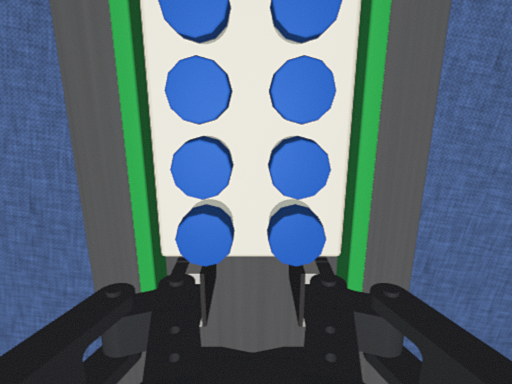

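Stalled at y=0.0672 while the force climbs from 1.8 to 8.5 N, so the nose is on the stop. The picture shows even gaps to both rails (columns 140–162 and 340–365). I'll back off, lift and go to the panel.

```bash
python3 -m crank '0.001 -0.008 0 0 0 0 0.4;0.002 -0.012 0 0 0 0 0.4;0.002 -0.012 0 0 0 0 0.4;0 0 0 0 0 0 0.4;0 0 0.03 0 0 0 0.4;0 0 0.04 0 0 0 0.4;0 0 0.045 0 0 0 0.2;0 0 0.045 0 0 0 0;0 0 0.03 0 0 0 0;-0.01 0.04 0 0 0 0 0;-0.01 0.045 0 0 0 0 0;-0.01 0.045 0 0 0 0 0'
python3 -m crank '-0.01 0.045 0 0 0 0 0;-0.01 0.045 0 0 0 0 0;-0.01 0.045 0 0 0 0 0;-0.005 0.045 0 0 0 0 0;0 0.02 0 0 0 0 0;0 0 0 0 0 0 0;0 0 0 0 0 0 0'
python3 - <<'E'
from h import *
s=read_state(); im,P=cloud("wrist"); cv2.imwrite('pics/w8.png',im[:,:,::-1])
hsv=cv2.cvtColor(im,cv2.COLOR_RGB2HSV).astype(int);H,S,V=hsv[...,0],hsv[...,1],hsv[...,2]
g=((H>45)&(H<80)&(S>100)&(V>50)).astype(np.uint8)
n,l,st,c=cv2.connectedComponentsWithStats(g)
for i in range(1,n):
    if st[i,4]>100:
        q=P[l==i]; z=np.nanmedian(q[:,2]); p=plane(np.argwhere(l==i)[:,::-1],z,s); print(st[i],c[i].round(1),"z",z.round(4),cv2.minEnclosingCircle((p[:,:2]*1000).astype(np.float32)),p.mean(0).round(4))
print(s["tcp_pos"],s["joints"],s["clock"])
im,P=cloud("top"); t=cv2.resize(im[120:220,160:420,::-1],None,fx=3,fy=3,interpolation=2); cv2.imwrite("pics/top1.png",t)
E
```

```text
clock: 12.3
tcp_pos: [0.5077, 0.1697, 0.2218]
eef_rot: [[-0.162, 0.987, 0.001], [0.987, 0.162, 0.001], [0.001, 0.001, -1.0]]
force: [-0.0, 1.1, -1.1]
gripper_width: 0.001
gripper_force: 0.0
clock: 13.0
tcp_pos: [0.4729, 0.3674, 0.2208]
eef_rot: [[-0.163, 0.987, -0.001], [0.987, 0.163, -0.002], [-0.002, -0.001, -1.0]]
force: [0.7, -1.2, -0.8]
gripper_width: 0.0
gripper_force: 0.0
[ 394   74   38   36 1055] [412.6  91.6] z 0.0523 ((602.253662109375, 464.1040954589844), 16.540287017822266) [0.6023 0.4643 0.0523]
[433  76  31  55 644] [447.8 102.8] z 0.0312 ((648.1575927734375, 460.95361328125), 25.167680740356445) [0.6483 0.4616 0.0312]
[  6  86  13  54 632] [ 12.3 112. ] z 0.0303 ((233.72811889648438, 383.1006774902344), 25.198400497436523) [0.2331 0.3839 0.0303]
[288 143  22  47 499] [298.1 165.9] z 0.0302 ((518.5758056640625, 376.65545654296875), 24.676071166992188) [0.5187 0.3771 0.0302]
[240 144  33  34 874] [256.1 160.3] z 0.0512 ((474.5848388671875, 379.6247253417969), 16.155046463012695) [0.4747 0.3798 0.0512]
[0.47294644 0.36740923 0.22077838] [-0.43991657  0.47259671 -0.40794776  1.89584596  0.24944565  0.82433708
 -0.81482197] 13.0
```

View pics/w8.png

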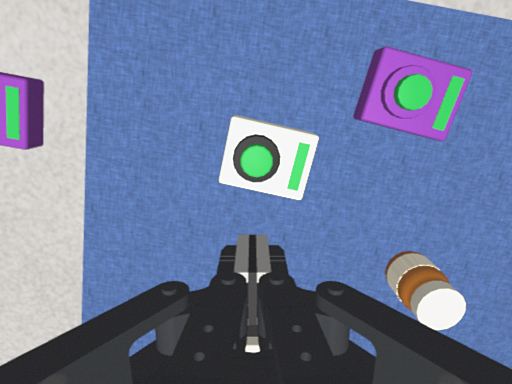

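View pics/top1.png

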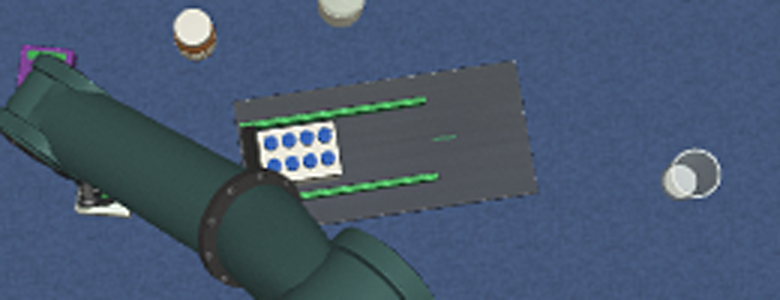

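The wrist picture shows the white box with its green button at (256,160), i.e. (0.4747, 0.3798, 0.0512), and only purple look-alikes nearby. The top crop shows the rack against the black stop at (250,150), clear of both rails. I'll press now.

```bash
python3 -m crank '0.002 0.012 -0.03 0 0 0 0;0 0 -0.045 0 0 0 0;0 0 -0.045 0 0 0 0;0 0 -0.03 0 0 0 0;0 0 -0.01 0 0 0 0;0 0 0 0 0 0 0;0 0 0 0 0 0 0'
python3 -m crank '0 0 -0.003 0 0 0 0;0 0 -0.003 0 0 0 0;0 0 -0.003 0 0 0 0;0 0 0 0 0 0 0'
python3 -m crank '0 0 -0.002 0 0 0 0;0 0 -0.002 0 0 0 0;0 0 0 0 0 0 0'
```

```text
clock: 13.8
tcp_pos: [0.4762, 0.3805, 0.0626]
eef_rot: [[-0.162, 0.987, 0.002], [0.987, 0.162, 0.001], [0.001, 0.002, -1.0]]
force: [-0.7, 0.2, -0.4]
gripper_width: -0.001
gripper_force: 0.0
clock: 14.2
tcp_pos: [0.4749, 0.3804, 0.0523]
eef_rot: [[-0.163, 0.987, 0.0], [0.987, 0.163, -0.0], [-0.0, 0.0, -1.0]]
force: [-0.9, 0.1, 0.8]
gripper_width: -0.002
gripper_force: 0.0
clock: 14.5
tcp_pos: [0.475, 0.3805, 0.0483]
eef_rot: [[-0.163, 0.987, 0.0], [0.987, 0.163, -0.0], [-0.0, 0.0, -1.0]]
force: [1.1, -0.8, 2.8]
gripper_width: 0.002
gripper_force: 1.8
```

```bash
python3 -m crank '0 0 -0.002 0 0 0 0;0 0 -0.001 0 0 0 0;0 0 0 0 0 0 0'
python3 -m crank '0 0 -0.002 0 0 0 0;0 0 -0.001 0 0 0 0;0 0 0 0 0 0 0;0 0 0 0 0 0 0'
```

```text
clock: 14.8
tcp_pos: [0.475, 0.3805, 0.0461]
eef_rot: [[-0.163, 0.987, 0.0], [0.987, 0.163, -0.0], [-0.001, 0.0, -1.0]]
force: [-1.1, -2.4, 10.2]
gripper_width: -0.001
gripper_force: 4.7
clock: 15.2
tcp_pos: [0.4751, 0.3805, 0.0457]
eef_rot: [[-0.163, 0.987, 0.002], [0.987, 0.163, -0.001], [-0.001, 0.001, -1.0]]
force: [-4.4, -5.7, 28.6]
gripper_width: 0.002
gripper_force: 13.9
```

The force climbs past the 5 N spring with almost no further travel, so the button is fully down. I'll release it and make a final check of the rack.

```bash
python3 -m crank '0 0 0.005 0 0 0 0;0 0 0.01 0 0 0 0;0 0 0.03 0 0 0 0;0 0 0.045 0 0 0 0;0 0 0.045 0 0 0 0;0 0 0.04 0 0 0 0;0 0 0 0 0 0 0;0 0 0 0 0 0 0'
python3 - <<'E'
from h import *
s=read_state(); im,P=cloud("wrist"); hsv=cv2.cvtColor(im,cv2.COLOR_RGB2HSV)
m=cv2.inRange(hsv,(45,100,50),(80,255,255))>0; m[:140]=0;m[195:]=0;m[:,:236]=0;m[:,276:]=0
print("button z",np.nanmedian(P[...,2][m]),m.sum(),s["tcp_pos"],s["force"])
im,P=cloud("scene"); cv2.imwrite("pics/sc1.png",cv2.resize(im[140:290,140:350,::-1],None,fx=3.7,fy=3.7,interpolation=2))
E
```

```text
clock: 16.0
tcp_pos: [0.4754, 0.3807, 0.2181]
eef_rot: [[-0.163, 0.987, 0.002], [0.987, 0.163, 0.001], [0.001, 0.002, -1.0]]
force: [-0.3, -0.1, -0.2]
gripper_width: 0.004
gripper_force: 0.0
button z 0.05126088636813057 860 [0.4753894  0.38068471 0.21806464] [-0.26350087 -0.09674035 -0.16431508]
```

View pics/sc1.png

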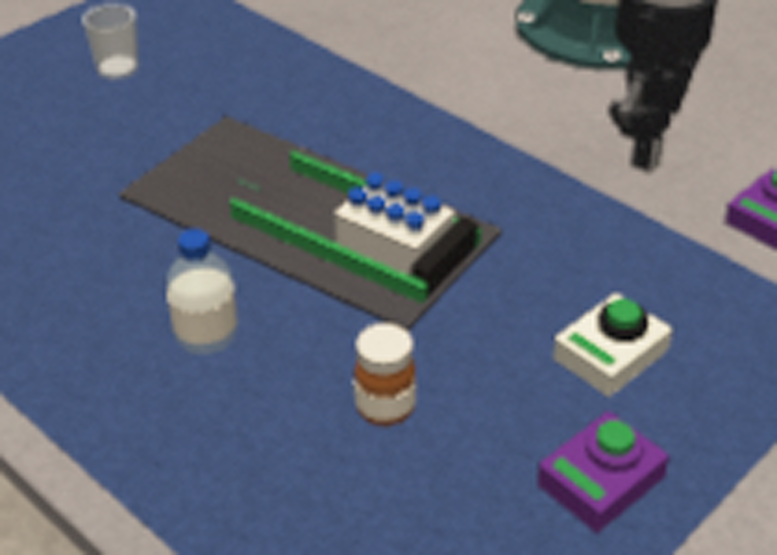

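The scene crop shows the rack against the black stop at (445,250), the button back up at (625,312), and the bottles and beaker where they stood. The robot is clear of everything, so I'm handing in.

```bash
python3 -c "from rig import *; print(finish_job())"
```

```text
the job is handed in; nothing more can be done
None
```

The rack was lined up and pushed home against the stop, showing clear of both rails in every picture; then the green button was pressed fully and released, with the bottles and beaker left alone, and the job was handed in at about 16 s (no verdict was returned).

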